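# Zero the kiln's peak recorder and snap its cover shut

### The arm

A 6-joint arm with a two-finger parallel gripper is mounted at the origin on the work surface. World frame = base frame: x ahead of the robot, y to its left, z up, the work surface at z = 0. Lengths are in m, angles in degrees, forces in N, time in s.
With the tool pointing down it reaches from about 0.225 to 0.725 m from the base axis. Payload 3.1 kg.
Tool frame: the origin (TCP) lies between the finger pads; the fingertips stand 14 mm ahead of it and the grasp point (between the pads) lies 5 mm behind it (ctrl.nose_length is the distance from the TCP to the fingertips, in m); z points along the fingers, y is the line along which they close (so a half turn about z gives the same grasp; the last joint's range is limited). The gripper opens to 85 mm and grips with 20 to 120 N. Pads are 22 mm wide; open, the fingers measure 114 mm over their backs; the gripper's body (76 mm by 85 mm) begins 54 mm behind the grasp point. The pads swing forward as they close: fully open they stand 13 mm farther back than shut.
Start: joints at [-81.119, 2.75, 5.684, 92.934, 0, 82.678], TCP at [0.146, -0.504, 0.245] pointing down, gripper open.
Joint ranges: [-166.93, 166.93], [-56.73, 111.36], [-69.38, 81.34], [-121.58, 131.49], [-85.45, 84.26], [-180, 180]. Speed limits (degrees/s): [159.86, 159.86, 180, 180, 180, 180].

### API

Orientations are given as [roll, pitch, yaw] about the fixed x, y, z axes, in that order (R = Rz(yaw) Ry(pitch) Rx(roll)).
In Python, from workcell import observe, eyes, ctrl gives the robot as it stands.
- The arm moves only by the tool send_rows, never from a script. Its argument "commands" is a list of rows, each a list of 5 numbers: the shift along the tool's x, y, z in mm, then the turn about the tool's z in rad, then the finger opening in mm, from 0 to 85.4. A call has exactly 5 rows; each row is the pose to reach, as a shift and turn from the pose commanded when the call began, along the tool's axes at that moment; what a row does not reach only later rows make up. A row lasts 1/8 s, in which the tool goes at most 62.5 mm and 10.7 degrees, less where a joint would pass 70% of its speed; a pose out of reach is approached as far as the arm can. A call with a gripper value outside its range is refused whole. The fingers move at their own pace and stop on an object; "force" is the grip in N (left out, the last holds). Time passes only in rows, so rows that repeat a pose let the fingers close, or fill a call up. It gives the time, the measured TCP pose, the force, the opening and the grip force at its end, in the units of the state.
- observe(): the state, without advancing time (a new reading comes with each control period).
- eyes.get_image(name): name is "scene" or "top"; returns a dict with "image" (384x512x3 uint8, blue, green, red), "intrinsics" (3x3 intrinsics, pixels), "R" (3x3) and "t" (3): a world point X has camera coordinates R X + t. Camera axes: x right, y down, z forward; pixel columns grow to the right and rows downward; lengths in m; the calibration is good to about 2 mm. A picture is of the moment at which its call begins. There is no depth.
- ctrl.hand_in(): hands the job in; it is judged then, once.
The state is a dict: "time": time; "q": joint angles; "qvel": joint speeds; "tau": joint torques, N m; "tcp_pos": TCP position; "orientation": TCP orientation; "wrist_force": force on the tool from outside, world axes, zero at the start; "moment": the same for the moment, N m; "opening": finger opening in m; "grip_force": force on a finger pad.
Only numpy, scipy, OpenCV 4.12 (cv2) and the standard library are available. Lean on these libraries where they do the work, as an engineer would, in place of code of your own. Each camera call takes 0.05 s, during which the arm holds its last target. There are 200 camera calls.

### The job

Before the next firing, push the peak pointer of the kiln recorder anticlockwise by its wing, past the click, until it stays home against its hidden zero stop and the little tell-tale pin in its hub stays up. Then swing the hinged cover over and press its tab down until the catch clicks and holds it fully shut. Do not force either part, and leave the jar, the bowl and the brush where they are.

Things in the scene. Friction and masses are not known exactly. Their poses are not given: they have to be found in the camera images.
- recorder: Grey housing 160 x 160 mm, 60 high, bolted down, with a white dial (diameter 124, 3 thick) amid its top. Origin: centre of its underside, z up. The cover is hinged along its +y edge. The pointer's zero stop is inside, out of sight. Bolted feet stick out 30 mm on its -x and +x sides, 10 high.
- dial (a point): Centre of the dial's face, on the pointer's axis, 63 mm above the bench; axes as the recorder's.
- pointer (a joint): Pointer angle (rad), growing clockwise seen from above; at 0 the wing points along the recorder's -x. The hidden stop differs each time: somewhere from -0.6 to 0.6. Turning takes about 1.5 N at the wing. From about 0.25 to 0.1 rad before the stop a spring click resists (about 7 N more) and pushes the pointer back out if let go; past it, it holds the pointer at the stop.
- wing (a point): Point on the pointer's wing, 34 mm from its axis, half way up. The pointer: a hub (diameter 20, 24 high) with one black upright radial wing 8 mm thick, from the hub out to 48 mm, lower edge 6 mm and top 31 mm above the dial, and a low tip 6 mm wide out to 60 mm. x axis: along the wing to the hub, z up.
- cover (a joint): Cover angle (rad): 0 fully shut on the housing, grows as it opens, up to 2.7; a stiff hinge holds it wherever it is left. At about 0.08 it meets the catch, which takes about 8 N down on the tab to snap past and then holds it.
- cover_axis (a point): Middle of the cover's hinge line, 75 mm from the recorder's centre towards +y, 62 mm above the bench; the line runs along the recorder's x.
- tab (a point): Outer (when shut: upper) face of the cover's aluminium tab, 170 mm from the hinge line, 6 mm out of the rim plane (which holds the hinge line). Cover: a grey shell, open below, 152 mm wide, 145 from hinge to front wall, 42 deep. Tab: 50 mm wide, 6 thick, 145 to 185 mm from the hinge, at the middle of the front rim. z: out of its outer face, y: to the hinge.
- glaze_jar: Glaze jar, diameter 52, 75 high, a bystander; origin at its foot.
- bowl: Terracotta bowl, diameter 80, 40 high, a bystander; origin at its foot.
- brush: Brush 180 mm long lying on the bench, a bystander; its x axis runs along the handle.
- telltale (a joint): Brass tell-tale pin (diameter 9) in the top of the pointer's hub: rise in m. 0 when down (1 mm proud of the hub); about 0.005 when the pointer is home against its stop. It starts to rise 0.16 rad before the stop.
Things that resemble listed ones, but are neither listed nor needed, are in the scene too. Of the things that look like the recorder, the larger one is meant.

How it is judged:
By the outcome, as a careful person would: the job done as asked, in the order asked, and still so for the second after the job is handed in, with the robot touching nothing.
It also fails if it takes over 72 s, if anything falls off the work surface, if the arm or the gripper's body presses on something with over 40 N, if the wrist force passes 120 N, or if a joint passes its speed limit or range.

## Working session

There is one attempt and no reset: what is moved stays moved. The work goes in short steps, Python scripts to look and compute and a tool call to move; the robot and the scene stay as the last step left them, time stands still between calls to the robot, and variables do not carry over. Pictures are saved under pics/ and viewed, at most 10 in all, crops included, and the job is handed in when it is done.

Besides the shell and the picture viewer there is one more tool, called after "Call:" as name([rows], argument=value, ...), one row to a line, values as JSON. send_rows: Moves the arm, as the interface text tells. Its arguments: {"type":"object","properties":{"commands":{"type":"array"},"force":{"type":"number"}},"required":["commands"]}

```bash
ls; mkdir -p pics; python3 - <<'E'
from workcell import observe, eyes, ctrl
import cv2,numpy as np
s=observe();print(s)
for n in("scene","top"):
    d=eyes.get_image(n);cv2.imwrite(f"pics/{n}0.png",d["image"])
    np.savez(f"{n}_cal.npz",K=d["intrinsics"],R=d["R"],t=d["t"]);print(n,d["intrinsics"],d["R"],d["t"])
a=cv2.imread("pics/scene0.png");b=cv2.imread("pics/top0.png")
E
```

```text
pics
{'time': 0.0, 'q': array([-8.11174794e+01,  2.79069837e+00,  5.58996481e+00,  9.29316422e+01,
        9.55776373e-04,  8.26772924e+01]), 'qvel': array([-0.1031704 ,  0.04450684,  0.02232177,  0.01344921, -0.04480198,
        0.09112584]), 'tau': array([ 7.01644285e-05, -3.38783491e+01,  3.20015502e+01,  2.03434291e-02,
       -8.25660572e-05,  3.24310754e-06]), 'tcp_pos': array([ 0.14641696, -0.50357145,  0.24412259]), 'orientation': array([-1.79868826e+02, -1.78202791e-02,  1.62052068e+01]), 'wrist_force': array([0.0077746 , 0.4685224 , 1.31175996]), 'moment': array([ 0.0037785 , -0.02247619, -0.00745188]), 'grip_force': 0.0, 'opening': 0.08506947469341855}
scene [[383.37423543   0.         256.39356839]
 [  0.         383.37423543 193.38082669]
 [  0.           0.           1.        ]] [[ 0.57665182  0.8169346  -0.0095158 ]
 [ 0.68006447 -0.48642847 -0.54854321]
 [-0.45275269  0.30984708 -0.83606805]] [-0.27795303 -0.34234681  1.02924643]
top [[442.11204087   0.         257.96874848]
 [  0.         442.11204087 195.53600189]
 [  0.           0.           1.        ]] [[-0.07098302 -0.99747187 -0.00335969]
 [-0.97512564  0.07010105 -0.21027558]
 [ 0.2099795  -0.01164988 -0.97763638]] [-0.00218974  0.57863929  0.72513436]
```

View pics/scene0.png

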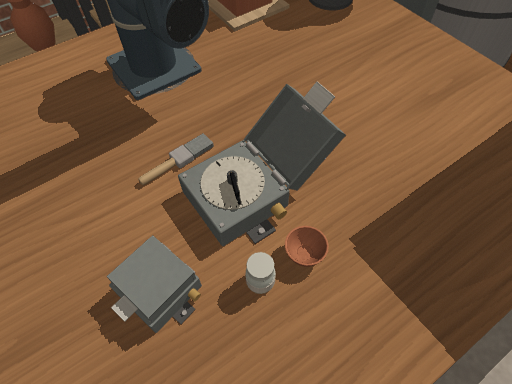

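View pics/top0.png

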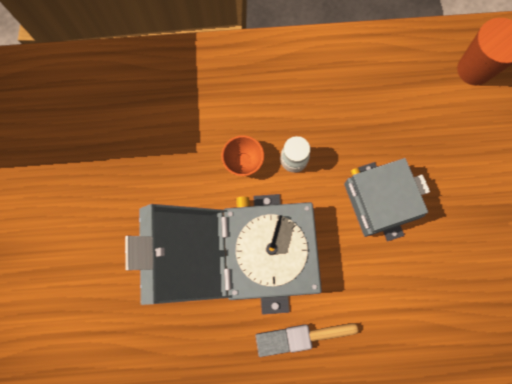

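The scene shows two recorder-like boxes. One is open, at top (275,250) / scene (235,185). The other is shut, at top (388,196) / scene (155,280). The open one is larger and has a visible dial, so it fits the description. I'll confirm this in an enlarged crop.

```bash
python3 - <<'E'
import cv2
b=cv2.imread("pics/top0.png")
cv2.imwrite("pics/crop1.png",cv2.resize(b[190:320,120:330],None,fx=3.8,fy=3.8,interpolation=cv2.INTER_CUBIC))
E
```

```text
(no output)
```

View pics/crop1.png

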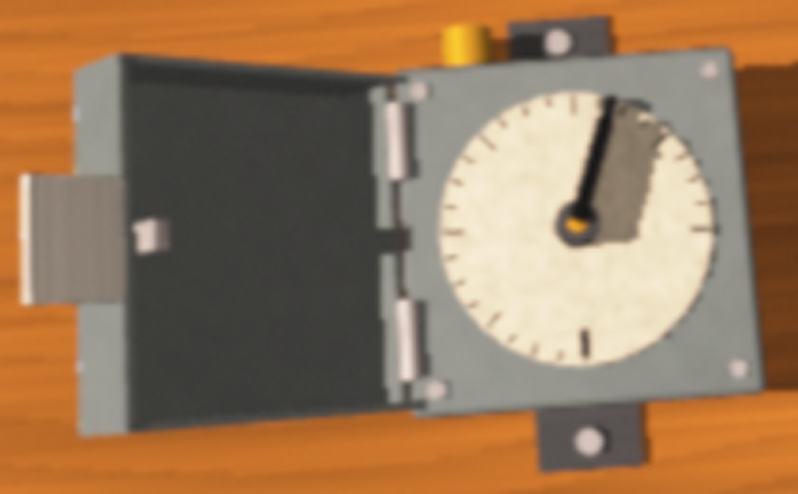

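The crop confirms it: the open recorder is the larger one. The wing points up, towards recorder +x, and the hinge is on the image left (+y). Next I'll fit the recorder pose and cover angle from these pixels.

```bash
cat > h.py <<'E'
import numpy as np,cv2
from scipy.optimize import least_squares
C={n:np.load(f"{n}_cal.npz") for n in("scene","top")}
def proj(n,X):
    c=C[n];p=(np.atleast_2d(X)@c["R"].T+c["t"])@c["K"].T
    return p[:,:2]/p[:,2:]
def ray(n,uv,z):
    c=C[n];d=c["R"].T@np.linalg.solve(c["K"],[*uv,1]);o=-c["R"].T@c["t"];return o+d*(z-o[2])/d[2]
def world(P,x,y,a):
    P=np.atleast_2d(P);c,s=np.cos(a),np.sin(a)
    return P@np.array([[c,s,0],[-s,c,0],[0,0,1]])+[x,y,0]
def cov(r,h,th,x=0):  # r from hinge, h out of rim plane, cover angle th
    return [x,.075-r*np.cos(th)+h*np.sin(th),.062+r*np.sin(th)+h*np.cos(th)]
E
python3 - <<'E'
from h import *
crop=lambda u,v:np.array([u/3.8+120,v/3.8+190])-.4
corn=[[-.08,-.08,.06],[.08,-.08,.06]];
obs=[crop(762,388),crop(728,48),crop(577.5,229)]
P=corn+[[0,0,.063]]
f=lambda p:(proj("top",world(P,*p))-obs).ravel()
r=least_squares(f,[.4,0,0]);print("pose",r.x,r.fun.round(2))
p=r.x
print("centre via ray",ray("top",crop(577.5,229),.063),"hubtop",ray("top",crop(577,225),.0875))
print("scene dial ctr",proj("scene",world([0,0,.063],*p)), "BR/TR",proj("scene",world(corn,*p)), ray("scene",(233,183),.063))
for th in np.arange(1.6,2.71,.1):
    T=[cov(.185,h,th,x) for h in(0,.006) for x in(.025,-.025)]
    print(round(th,2),proj("top",world(T,*p)).round(1).tolist(),proj("scene",world(T,*p)).round(1).tolist())
print("obs top",crop(22,175),crop(28,303),"scene (319,83),(334,93)")
# wing direction: tip at z~.063+.006, r=.06
w=ray("top",crop(611,100),.094-.0)
c=world([0,0,0],*p)[0]
for z in(.069,.094):
  w=ray("top",crop(611,100),z)-c;print("wing ang world",np.degrees(np.arctan2(w[1],w[0])),np.hypot(*w[:2]))
E
```

```text
pose [ 0.47991602 -0.05803983  0.00568235] [ 0.93  1.35  0.28 -1.1  -1.22 -0.38]
centre via ray [ 0.47911142 -0.06009844  0.063     ] hubtop [ 0.47873196 -0.0591912   0.0875    ]
scene dial ctr [[230.9375129  181.84869671]] BR/TR [[174.73756766 175.29451621]
 [218.33200916 234.23287151]] [ 0.48450664 -0.05628383  0.063     ]
1.6 [[212.0, 222.8], [214.1, 260.5], [207.5, 223.2], [209.5, 260.9]] [[274.9, 100.5], [256.3, 83.1], [277.9, 99.0], [259.3, 81.7]]
1.7 [[198.3, 224.0], [200.2, 261.7], [194.0, 224.5], [195.7, 262.1]] [[284.1, 96.4], [265.5, 79.3], [287.0, 95.2], [268.4, 78.2]]
1.8 [[185.1, 225.4], [186.7, 262.9], [181.0, 225.9], [182.5, 263.3]] [[293.0, 93.3], [274.2, 76.5], [295.7, 92.5], [277.0, 75.8]]
1.9 [[172.6, 227.0], [174.0, 264.2], [168.7, 227.5], [170.0, 264.6]] [[301.3, 91.2], [282.5, 74.8], [303.8, 90.7], [285.1, 74.4]]
2.0 [[161.0, 228.7], [162.2, 265.5], [157.5, 229.2], [158.5, 265.9]] [[308.9, 90.2], [290.3, 74.1], [311.3, 90.0], [292.6, 74.0]]
2.1 [[150.5, 230.4], [151.5, 266.8], [147.4, 231.0], [148.2, 267.2]] [[315.9, 90.2], [297.3, 74.3], [318.0, 90.3], [299.4,
[... 290 characters left out ...]
127.3, 270.4], [125.0, 236.4], [125.4, 270.7]] [[331.8, 95.4], [313.8, 80.3], [333.1, 96.3], [315.2, 81.3]]
2.5 [[121.7, 237.6], [122.1, 271.4], [120.3, 238.1], [120.7, 271.8]] [[335.4, 98.6], [317.7, 83.8], [336.4, 99.8], [318.8, 85.0]]
2.6 [[118.0, 239.3], [118.4, 272.4], [117.1, 239.8], [117.4, 272.7]] [[338.2, 102.5], [320.8, 87.9], [338.9, 103.9], [321.6, 89.3]]
2.7 [[115.7, 240.9], [116.0, 273.3], [115.2, 241.4], [115.5, 273.5]] [[340.1, 106.9], [323.0, 92.5], [340.6, 108.4], [323.6, 94.0]]
obs top [125.38947368 235.65263158] [126.96842105 269.33684211] scene (319,83),(334,93)
wing ang world -21.097936900186234 0.060463002502237934
wing ang world -21.177064508699825 0.05611248150014345
```

```bash
python3 - <<'E'
from h import *
crop=lambda u,v:np.array([u/3.8+120,v/3.8+190])-.4
A=ray("top",crop(558,42),.012);B=ray("top",crop(588,441),.012)
print("bolts",A,B,"mid",(A+B)/2,"yaw",np.arctan2(*(A-B)[1::-1]),np.linalg.norm(A-B))
D=ray("top",crop(577.5,229),.063);T=ray("top",crop(585,343),.063)
print("tick yaw",np.arctan2(*(D-T)[1::-1]),np.linalg.norm(D-T))
for a,b in(((405,72),(728,48)),((728,48),(762,388)),((415,412),(762,388))):
    d=ray("top",crop(*a),.06)-ray("top",crop(*b),.06);print("edge",d,np.linalg.norm(d),np.arctan2(d[1],d[0]))
# scene dial via ellipse
im=cv2.imread("pics/scene0.png");m=((im.min(2)>130)).astype(np.uint8)
m[:, :190]=0;m[:,275:]=0;m[:150]=0;m[220:]=0
c=max(cv2.findContours(m,0,2)[0],key=cv2.contourArea);e=cv2.fitEllipse(cv2.convexHull(c));print("scene",e,ray("scene",e[0],.063))
im=cv2.imread("pics/top0.png");m=((im.min(2)>130)).astype(np.uint8);m[:,:228]=0;m[:,325:]=0;m[:205]=0;m[295:]=0
c=max(cv2.findContours(m,0,2)[0],key=cv2.contourArea);e=cv2.fitEllipse(cv2.convexHull(c));print("top",e,ray("top",e[0],.063))
E
```

```text
bolts [ 0.57663556 -0.05931802  0.012     ] [ 0.38359965 -0.05902785  0.012     ] mid [ 0.4801176  -0.05917293  0.012     ] yaw -0.0015031754511727927 0.19303612065646086
tick yaw -0.011572529134026805 0.051084961086272154
edge [-0.00057318  0.15127418  0.        ] 0.15127526546911046 1.5745853009659103
edge [0.1557119  0.00024458 0.        ] 0.15571209126182076 0.0015706899123953903
edge [0.00056946 0.15569403 0.        ] 0.1556950751367283 1.5671388128781425
scene ((232.19943237304688, 181.88726806640625), (51.851463317871094, 63.71646499633789), 84.22728729248047) [ 0.48141372 -0.05610408  0.063     ]
top ((268.56134033203125, 252.2157745361328), (110.14761352539062, 115.23374938964844), 153.49795532226562) [ 0.4754431  -0.05459283  0.063     ]
```

Pose: centre is about (0.480, -0.0585), yaw ≈ 0. The wing points about -20° in the world, so it needs roughly 200° anticlockwise. Cover angle is about 2.4 rad. I'll close the fingers, turn to yaw 90° and travel.

Call:
send_rows([
  [45,-29,0,-0.18,0],
  [90,-58,0,-0.36,0],
  [140,-90,0,-0.54,0],
  [190,-121,0,-0.72,0],
  [240,-153,0,-0.9,0],
], force=40)

```text
time: 0.72
tcp_pos: [0.3351, -0.2886, 0.2448]
orientation: [-180.0, -0.0, 68.1]
wrist_force: [0.9, -0.9, 0.6]
opening: 0.0002
grip_force: 0.0
```

```bash
cat > st.py <<'E'
from workcell import observe,ctrl
from scipy.spatial.transform import Rotation as R
import numpy as np
def go(target,yaw=90):
    s=observe();M=R.from_euler("xyz",s["orientation"],degrees=True).as_matrix()
    print("t",round(s["time"],2),"tcp",s["tcp_pos"].round(4),"rpy",s["orientation"].round(2),"F",s["wrist_force"].round(1),"q6",s["q"][5].round(1),"open",round(s["opening"],4))
    print("tool mm",(M.T@(np.array(target)-s["tcp_pos"])*1000).round(1),"turn",round(-np.radians(yaw-s["orientation"][2]),4))
E
python3 -c "
from st import *
print(ctrl.nose_length);go([.505,-.0955,.16])"
```

```text
0.014
t 0.72 tcp [ 0.3351 -0.2886  0.2448] rpy [-1.7999e+02 -2.0000e-02  6.8080e+01] F [ 0.9 -0.9  0.6] q6 62.5 open 0.0002
tool mm [242.6  85.6  84.9] turn -0.3826
```

Call:
send_rows([
  [50,18,10,-0.1,0],
  [105,37,30,-0.2,0],
  [160,56,50,-0.3,0],
  [205,72,70,-0.385,0],
  [243,86,85,-0.385,0],
])

```text
time: 1.35
tcp_pos: [0.5061, -0.0958, 0.1586]
orientation: [-179.9, -0.0, 89.9]
wrist_force: [0.2, -1.0, -0.2]
opening: -0.0002
grip_force: 0.0
```

```bash
python3 - <<'E'
from st import *; from workcell import eyes; import cv2
go([.505,-.0955,.089])
im=eyes.get_image("top")["image"]
a=cv2.resize(im[150:330,150:400],None,fx=2.2,fy=2.2); b=cv2.resize(eyes.get_image("scene")["image"][110:290,150:400],None,fx=2.2,fy=2.2)
cv2.imwrite("pics/p4.png",__import__("numpy").vstack([a,b])[:,:][:600*2]); cv2.imwrite("pics/p4.png",cv2.resize(cv2.imread("pics/p4.png"),(412,594)))
E
```

```text
t 1.35 tcp [ 0.5061 -0.0958  0.1586] rpy [-1.7989e+02 -3.0000e-02  8.9930e+01] F [ 0.2 -1.  -0.2] q6 71.9 open -0.0002
tool mm [ 0.3 -1.  69.6] turn -0.0012
```

View pics/p4.png

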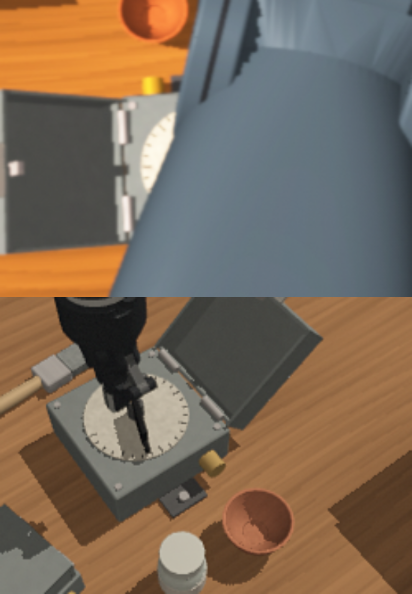

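The top view is blocked by the arm, but the scene crop shows the closed fingers over the dial, on the clockwise side of the wing (crop 145,450). I'll descend.

Call:
send_rows([
  [0,0,15,0,0],
  [0,0,32,0,0],
  [0,0,50,0,0],
  [0,0,62,0,0],
  [0,0,70,0,0],
])

```text
time: 2.08
tcp_pos: [0.5051, -0.098, 0.0891]
orientation: [-179.9, -0.0, 89.8]
wrist_force: [0.2, -0.5, 1.2]
opening: 0.0001
grip_force: 0.0
```

```bash
python3 - <<'E'
import numpy as np
from st import *
go([.505,-.0955,.089])
c=np.array([.48,-.0585])
# fingertip centre when wing is at world angle a: radial .036, perp offset to touch
def pos(a,r=.036):
    w=np.array([np.cos(a),np.sin(a)]);n=np.array([np.sin(a),-np.cos(a)])
    return c+r*w+n*(.004+abs(n[0])*.0145+abs(n[1])*.011)
for a in range(-20,230,10):print(a,(pos(np.radians(a))*1000).round(1))
E
```

```text
t 2.08 tcp [ 0.5051 -0.098   0.0891] rpy [-1.7993e+02 -2.0000e-02  8.9790e+01] F [ 0.2 -0.5  1.2] q6 71.8 open 0.0001
tool mm [ 2.5 -0.1  0.1] turn -0.0037
-20 [507.2 -88.9]
-10 [512.4 -81.8]
0 [516.  -73.5]
10 [518.5 -69.3]
20 [520.4 -64.3]
30 [521.6 -58.5]
40 [521.6 -52. ]
50 [520.1 -45.2]
60 [517.1 -38.4]
70 [512.4 -32. ]
80 [506.1 -26.6]
90 [498.5 -22.5]
100 [493.6 -19.5]
110 [487.8 -17.4]
120 [481.1 -16.3]
130 [473.8 -16.7]
140 [466.4 -18.7]
150 [459.2 -22.5]
160 [452.8 -28.1]
170 [447.6 -35.2]
180 [444.  -43.5]
190 [441.5 -47.7]
200 [439.6 -52.7]
210 [438.4 -58.5]
220 [438.4 -65. ]
```

Call:
send_rows([
  [8,3,0,0,0],
  [14,7,0,0,0],
  [22,11,0,0,0],
  [32,15,0,0,0],
  [37,17,0,0,0],
])

```text
time: 2.7
tcp_pos: [0.5235, -0.0602, 0.0906]
orientation: [180.0, 0.0, 89.9]
wrist_force: [-0.5, -1.0, -0.4]
opening: -0.0001
grip_force: 0.6
```

```bash
python3 - <<'E'
from st import *; from workcell import eyes; import cv2,numpy as np
go([.520,-.045,.089])
b=cv2.resize(eyes.get_image("scene")["image"][130:250,160:310],None,fx=4,fy=4,interpolation=2)
cv2.imwrite("pics/p5.png",b)
E
```

```text
t 2.7 tcp [ 0.5235 -0.0602  0.0906] rpy [1.7996e+02 2.0000e-02 8.9870e+01] F [-0.5 -1.  -0.4] q6 76.3 open -0.0001
tool mm [15.2 -3.6  1.6] turn -0.0022
```

View pics/p5.png

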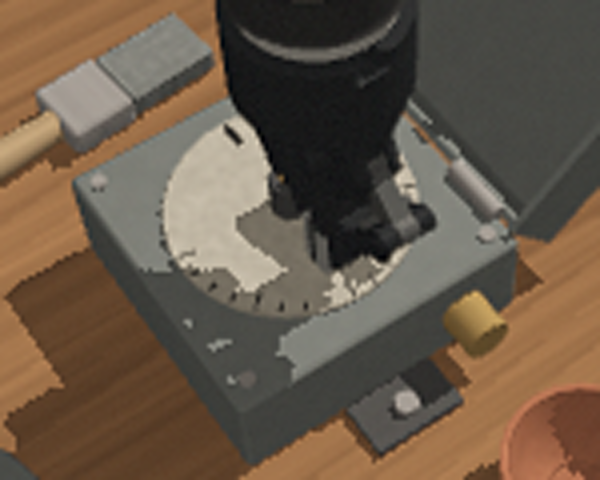

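The wing has left its old place and is being carried ahead of the fingers, with the hub pin at crop (280,180). I'll continue the arc.

Call:
send_rows([
  [7,0,0,0,0],
  [14,-2,0,0,0],
  [21,-5,0,0,0],
  [27,-10,0,0,0],
  [32,-16,0,0,0],
])

```text
time: 3.38
tcp_pos: [0.5069, -0.0283, 0.0905]
orientation: [180.0, -0.0, 89.8]
wrist_force: [1.3, -1.4, 0.2]
opening: -0.0
grip_force: 0.7
```

Call:
send_rows([
  [4,-8,0,0,0],
  [7,-13,0,0,0],
  [9,-18,0,0,0],
  [10,-25,0,0,0],
  [10,-32,0,0,0],
])

```text
time: 4.0
tcp_pos: [0.4746, -0.0185, 0.0903]
orientation: [180.0, -0.0, 89.8]
wrist_force: [2.3, -0.3, 0.3]
opening: -0.0006
grip_force: 0.7
```

```bash
python3 - <<'E'
from st import *
go([.4664,-.0187,.089])
E
```

```text
t 4.0 tcp [ 0.4746 -0.0185  0.0903] rpy [ 1.800e+02 -3.000e-02  8.984e+01] F [ 2.3 -0.3  0.3] q6 79.8 open -0.0006
tool mm [-0.2 -8.2  1.3] turn -0.0028
```

Call:
send_rows([
  [0,-2,0,0,0],
  [-1,-4,0,0,0],
  [-2,-6,0,0,0],
  [-2,-7,0,0,0],
  [-2,-7,0,0,0],
])

```text
time: 4.62
tcp_pos: [0.4679, -0.0208, 0.0902]
orientation: [-180.0, -0.0, 89.8]
wrist_force: [0.9, 0.3, 0.5]
opening: -0.0
grip_force: 0.3
```

Call:
send_rows([
  [-1,-2,0,0,0],
  [-2,-3.5,0,0,0],
  [-3,-5,0,0,0],
  [-3.5,-6,0,0,0],
  [-3.5,-6,0,0,0],
])

```text
time: 5.25
tcp_pos: [0.4618, -0.0243, 0.0903]
orientation: [-180.0, 0.0, 89.8]
wrist_force: [0.8, -0.3, -0.1]
opening: 0.0
grip_force: 0.3
```

Call:
send_rows([
  [-1.5,-2,0,0,0],
  [-3,-3.5,0,0,0],
  [-4,-5,0,0,0],
  [-5,-6,0,0,0],
  [-5,-6,0,0,0],
])

```text
time: 5.88
tcp_pos: [0.4558, -0.0293, 0.0903]
orientation: [-180.0, 0.0, 89.8]
wrist_force: [1.8, 1.0, 0.6]
opening: -0.0003
grip_force: 0.4
```

Call:
send_rows([
  [-2,-1.5,0,0,0],
  [-4,-3,0,0,0],
  [-5,-4,0,0,0],
  [-6,-4.5,0,0,0],
  [-6,-4.5,0,0,0],
])

```text
time: 6.5
tcp_pos: [0.4513, -0.0353, 0.0902]
orientation: [-180.0, 0.0, 89.8]
wrist_force: [0.6, 0.9, 0.1]
opening: 0.0001
grip_force: 0.3
```

Call:
send_rows([
  [-2,-1,0,0,0],
  [-3,-2,0,0,0],
  [-4,-2.5,0,0,0],
  [-5,-3,0,0,0],
  [-5,-3,0,0,0],
])

```text
time: 7.12
tcp_pos: [0.4484, -0.0403, 0.0903]
orientation: [-180.0, 0.0, 89.8]
wrist_force: [0.3, 0.6, -0.2]
opening: 0.0001
grip_force: 0.3
```

Call:
send_rows([
  [-1,-0.5,0,0,0],
  [-2,-1,0,0,0],
  [-3,-1.5,0,0,0],
  [-4,-2,0,0,0],
  [-4,-2,0,0,0],
])

```text
time: 7.75
tcp_pos: [0.4464, -0.0443, 0.0904]
orientation: [-180.0, 0.0, 89.8]
wrist_force: [0.9, 0.2, -0.4]
opening: -0.0001
grip_force: 0.6
```

```bash
python3 - <<'E'
from workcell import eyes; import cv2,numpy as np
a=eyes.get_image("scene")["image"][130:230,170:300];b=eyes.get_image("top")["image"][190:320,190:330]
cv2.imwrite("pics/p6.png",np.hstack([cv2.resize(a,(400,308),interpolation=2),cv2.resize(b,(332,308),interpolation=2)]))
E
```

```text
(no output)
```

View pics/p6.png

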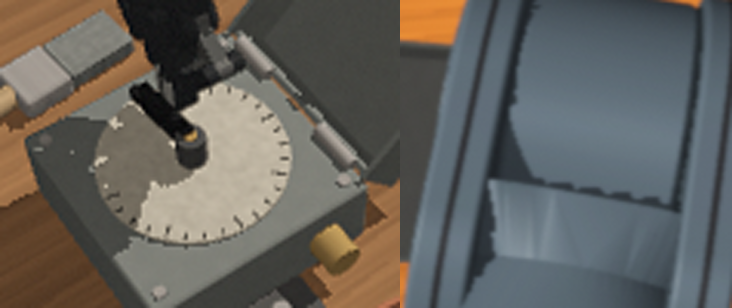

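The scene crop shows the wing from the hub (190,140) to (135,90), pointing about -x, with the fingers behind it. The click hasn't been reached yet, so I'll keep going.

Call:
send_rows([
  [-1,-0.5,0,0,0],
  [-2,-1,0,0,0],
  [-3,-1.5,0,0,0],
  [-4,-2,0,0,0],
  [-4,-2,0,0,0],
])

```text
time: 8.48
tcp_pos: [0.4443, -0.0483, 0.0903]
orientation: [-180.0, 0.0, 89.8]
wrist_force: [0.1, 0.4, -1.2]
opening: 0.0003
grip_force: 0.5
```

Call:
send_rows([
  [-1,-0.5,0,0,0],
  [-2,-1,0,0,0],
  [-3,-1,0,0,0],
  [-4,-1.5,0,0,0],
  [-4,-1.5,0,0,0],
])

```text
time: 9.1
tcp_pos: [0.4428, -0.0523, 0.0903]
orientation: [-180.0, 0.0, 89.8]
wrist_force: [-0.3, 1.6, 0.4]
opening: -0.0003
grip_force: 0.6
```

Call:
send_rows([
  [-1,0,0,0,0],
  [-2,-0.5,0,0,0],
  [-3,-0.5,0,0,0],
  [-3,-0.5,0,0,0],
  [-3,-0.5,0,0,0],
])

```text
time: 9.72
tcp_pos: [0.4427, -0.0539, 0.0902]
orientation: [180.0, -0.2, 89.9]
wrist_force: [1.6, 5.4, -0.1]
opening: 0.0003
grip_force: 2.3
```

Call:
send_rows([
  [-1,0,0,0,0],
  [-2,0,0,0,0],
  [-3,0,0,0,0],
  [-3,0,0,0,0],
  [-3,0,0,0,0],
])

```text
time: 10.35
tcp_pos: [0.4428, -0.0546, 0.0903]
orientation: [179.9, -0.5, 90.0]
wrist_force: [1.6, 11.4, -0.2]
opening: -0.0004
grip_force: 4.8
```

Contact is at the blob's inner corner (radius about 23 mm), which gives a poor lever. I'll back off and move outward along the wing.

Call:
send_rows([
  [3,0,0,0,0],
  [7,0,0,0,0],
  [7,-6,0,0,0],
  [7,-12,0,0,0],
  [4,-12,0,0,0],
])

```text
time: 10.98
tcp_pos: [0.4298, -0.0544, 0.0902]
orientation: [-180.0, 0.0, 89.8]
wrist_force: [-0.5, 0.5, -0.4]
opening: -0.0002
grip_force: 0.0
```

Call:
send_rows([
  [-1,0,0,0,0],
  [-2,0,0,0,0],
  [-4,0,0,0,0],
  [-5,0,0,0,0],
  [-5,0,0,0,0],
])

```text
time: 11.6
tcp_pos: [0.4306, -0.0585, 0.0903]
orientation: [180.0, -0.1, 89.9]
wrist_force: [1.4, 2.9, 0.1]
opening: -0.0003
grip_force: 1.3
```

Call:
send_rows([
  [-1,0,0,0,0],
  [-2,0,0,0,0],
  [-3,0,0,0,0],
  [-3,0,0,0,0],
  [-3,0,0,0,0],
])

```text
time: 12.22
tcp_pos: [0.4307, -0.0596, 0.0903]
orientation: [179.9, -0.4, 89.9]
wrist_force: [1.9, 8.9, 0.4]
opening: -0.0002
grip_force: 3.7
```

Call:
send_rows([
  [-0.5,0,0,0,0],
  [-1,0,0,0,0],
  [-1.5,0,0,0,0],
  [-2,0,0,0,0],
  [-2,0,0,0,0],
])

```text
time: 12.85
tcp_pos: [0.4302, -0.065, 0.0903]
orientation: [-180.0, 0.1, 89.8]
wrist_force: [0.1, 0.2, 0.5]
opening: 0.0
grip_force: 0.2
```

It snapped past: the force fell from 8.9 to 0.2 N. I'll back off, raise and look.

Call:
send_rows([
  [4,0,0,0,0],
  [8,0,0,0,0],
  [10,-5,-20,0,0],
  [10,-10,-60,0,0],
  [10,-10,-110,0,0],
])

```text
time: 13.48
tcp_pos: [0.4192, -0.0539, 0.2003]
orientation: [-179.8, 0.0, 89.8]
wrist_force: [1.2, -0.7, 0.3]
opening: 0.0001
grip_force: 0.0
```

```bash
python3 - <<'E'
from workcell import eyes; import cv2,numpy as np
from st import go
go([.48,.168,.3])
im=eyes.get_image("scene")["image"];cv2.imwrite("pics/s7full.png",im)
a=im[130:230,170:300];b=eyes.get_image("top")["image"][190:320,110:330]
cv2.imwrite("pics/p7.png",np.hstack([cv2.resize(a,(400,308),interpolation=2),cv2.resize(b,(398,235),interpolation=2)[:308]] if 0 else [cv2.resize(a,(400,308),interpolation=2),cv2.resize(b,(400,308),interpolation=2)]))
E
```

```text
t 13.47 tcp [ 0.4192 -0.0539  0.2003] rpy [-1.7983e+02  1.0000e-02  8.9820e+01] F [ 1.2 -0.7  0.3] q6 73.8 open 0.0001
tool mm [222.1  59.9 -99.9] turn -0.0031
```

View pics/p7.png

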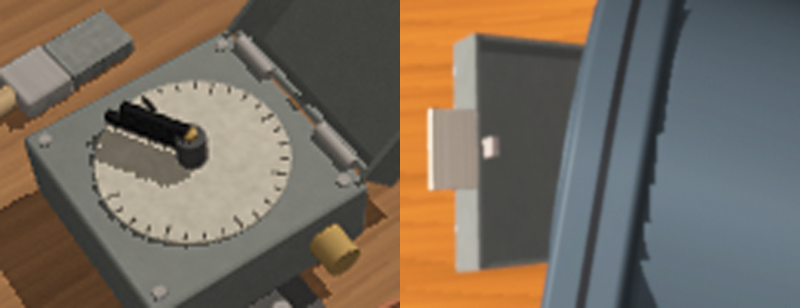

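```bash
python3 - <<'E'
from h import *
for f in("scene0","s7full"):
    im=cv2.imread(f"pics/{f}.png").astype(int)[165:185,222:242];b,g,r=im[...,0],im[...,1],im[...,2]
    m=(r-b>60);ys,xs=np.nonzero(m);print(f,m.sum(),xs.mean()+222,ys.mean()+165,ys.min()+165)
for z in(.088,.093):print(proj("scene",[[.48,-.0585,z]]))
print("th  rel hinge -> world tcp y,z mm")
for th in np.arange(2.5,-.01,-.1):
    if th>1.57:
        y=max(cov(.185,h,th)[1] for h in(0,.006))+.011; z=cov(.158,.006,th)[2]
    else:
        rc=np.interp(th,[0.8,1.57],[.176,.158]);_,y,z=cov(rc,.006,th);y+=.011
    print(round(th,2),round((y-.0585)*1000,1),round((z+.014)*1000,1))
E
```

```text
<stdin>:4: RuntimeWarning: Mean of empty slice.
  ret = ret.dtype.type(ret / rcount)
Traceback (most recent call last):
ValueError: zero-size array to reduction operation minimum which has no identity
```

```bash
python3 - <<'E'
from h import *
for f in("scene0","s7full"):
    im=cv2.imread(f"pics/{f}.png").astype(int)[160:190,220:245];b,r=im[...,0],im[...,2]
    m=(r-b>45)
    print(f,[(x+220,y+160,(r-b)[y,x]) for y,x in zip(*np.nonzero(m))])
for z in(.088,.093):print(proj("scene",[[.48,-.0585,z]]))
for th in np.arange(2.5,-.01,-.1):
    if th>1.57:
        y=max(cov(.185,h,th)[1] for h in(0,.006))+.011; z=cov(.158,.006,th)[2]
    else:
        rc=np.interp(th,[0.8,1.57],[.176,.158]);_,y,z=cov(rc,.006,th);y+=.011
    print(round(th,2),round((y-.0585)*1000,1),round((z+.014)*1000,1))
E
```

```text
scene0 []
s7full [(np.int64(232), np.int64(171), np.int64(64)), (np.int64(231), np.int64(172), np.int64(53)), (np.int64(232), np.int64(172), np.int64(98)), (np.int64(233), np.int64(172), np.int64(97)), (np.int64(231), np.int64(173), np.int64(82)), (np.int64(232), np.int64(173), np.int64(95)), (np.int64(233), np.int64(173), np.int64(93)), (np.int64(230), np.int64(174), np.int64(67)), (np.int64(231), np.int64(174), np.int64(86)), (np.int64(232), np.int64(174), np.int64(81)), (np.int64(233), np.int64(174), np.int64(46)), (np.int64(231), np.int64(175), np.int64(49))]
[[229.89140845 174.36097287]]
[[229.71121215 172.78146807]]
2.5 179.3 165.8
2.4 168.0 178.3
2.3 155.2 189.8
2.2 141.2 200.2
2.1 126.1 209.4
2.0 109.9 217.2
1.9 93.0 223.6
1.8 75.4 228.5
1.7 57.3 231.9
1.6 38.9 233.8
1.5 22.2 235.7
1.4 5.9 236.6
1.3 -10.7 235.9
1.2 -27.3 233.5
1.1 -43.8 229.3
1.0 -60.0 223.4
0.9 -75.8 215.8
0.8 -90.8 206.4
0.7 -103.2 194.0
0.6 -114.4 180.3
0.5 -124.1 165.6
0.4 -132.3 150.1
0.3 -138.9 133.7
0.2 -143.8 116.8
0.1 -147.0 99.5
-0.0 -148.5 82.0
```

Brass is now clearly visible at the hub, where none showed at the start, so the pin is up. Next is the cover: I'll go over and beyond its tab.

Call:
send_rows([
  [10,10,-40,0,0],
  [50,25,-85,0,0],
  [105,40,-90,0,0],
  [160,50,-90,0,0],
  [215,61,-90,0,0],
])

```text
time: 14.2
tcp_pos: [0.4825, 0.1623, 0.2901]
orientation: [180.0, 0.0, 89.8]
wrist_force: [0.8, -0.1, 0.3]
opening: 0.0001
grip_force: 0.0
```

Call:
send_rows([
  [35,0,0,0,0],
  [35,0,30,0,0],
  [35,0,70,0,0],
  [35,0,108,0,0],
  [35,0,108,0,0],
])

```text
time: 14.82
tcp_pos: [0.4791, 0.1949, 0.1777]
orientation: [-179.5, 0.2, 89.8]
wrist_force: [-0.3, -0.4, -0.5]
opening: -0.0
grip_force: 0.0
```

```bash
python3 - <<'E'
from workcell import eyes; import cv2,numpy as np
from st import go
go([.48,.168,.1783])
a=eyes.get_image("scene")["image"][40:240,180:380];b=eyes.get_image("top")["image"][140:340,80:340]
cv2.imwrite("pics/p8.png",np.hstack([cv2.resize(a,(350,350),interpolation=2),cv2.resize(b,(450,346),interpolation=2)[:346]][0:1]+[cv2.resize(b,(450,350),interpolation=2)]))
E
```

```text
t 14.82 tcp [0.4791 0.1949 0.1777] rpy [-1.7949e+02  1.7000e-01  8.9830e+01] F [-0.3 -0.4 -0.5] q6 104.9 open -0.0
tool mm [-26.9   0.9  -0.5] turn -0.0029
```

View pics/p8.png

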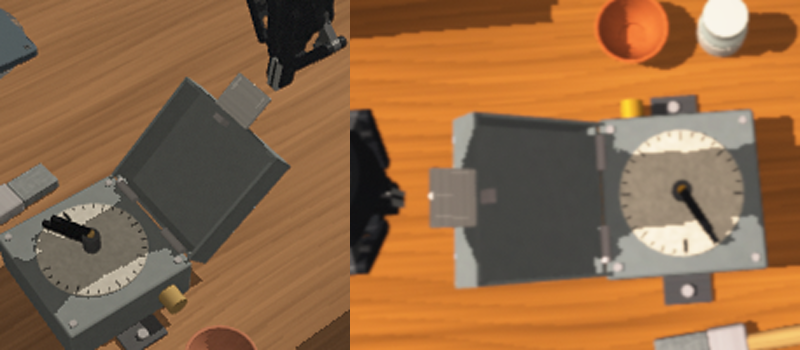

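The fingers stand just beyond the tab and in line with it (top crop 395,198 against tab 450,197). The pointer has stayed put. I'll push the cover over.

Call:
send_rows([
  [-10,0,0,0,0],
  [-20,0,0,0,0],
  [-28,0,0,0,0],
  [-41,0,-12,0,0],
  [-55,0,-22,0,0],
])

```text
time: 15.55
tcp_pos: [0.4836, 0.1433, 0.2082]
orientation: [179.6, -0.5, 89.9]
wrist_force: [0.2, 5.4, 5.3]
opening: 0.0001
grip_force: 3.0
```

Call:
send_rows([
  [-15,0,-9,0,0],
  [-31,0,-17,0,0],
  [-48,0,-24,0,0],
  [-65,0,-28,0,0],
  [-83,0,-32,0,0],
])

```text
time: 16.18
tcp_pos: [0.4814, 0.0562, 0.2359]
orientation: [-179.9, 0.0, 89.8]
wrist_force: [0.6, 2.1, -0.7]
opening: -0.0
grip_force: 0.7
```

```bash
python3 - <<'E'
from st import go
go([.48,.0389,.2338])
E
```

```text
t 16.18 tcp [0.4814 0.0562 0.2359] rpy [-1.7993e+02  3.0000e-02  8.9800e+01] F [ 0.6  2.1 -0.7] q6 88.9 open -0.0
tool mm [-17.3  -1.4   2.1] turn -0.0034
```

Call:
send_rows([
  [-18,0,-2,0,0],
  [-35,0,-3,0,0],
  [-52,0,-4,0,0],
  [-68,0,-3,0,0],
  [-85,0,-1,0,0],
])

```text
time: 16.8
tcp_pos: [0.4814, -0.0284, 0.2371]
orientation: [-180.0, 0.0, 89.8]
wrist_force: [0.8, 1.2, -0.4]
opening: -0.0001
grip_force: 0.6
```

Call:
send_rows([
  [-16,0,4,0,0],
  [-33,0,10,0,0],
  [-48,0,18,0,0],
  [-63,0,27,0,0],
  [-76,0,40,0,0],
])

```text
time: 17.42
tcp_pos: [0.4814, -0.1047, 0.1969]
orientation: [180.0, 0.1, 89.8]
wrist_force: [1.1, 0.4, 0.4]
opening: -0.0001
grip_force: 0.4
```

```bash
python3 - <<'E'
from workcell import eyes; import cv2,numpy as np
from st import go
go([.48,-.1144,.1803])
a=eyes.get_image("scene")["image"][60:260,130:350]
cv2.imwrite("pics/p9.png",cv2.resize(a,(550,500),interpolation=2))
E
```

```text
t 17.43 tcp [ 0.4814 -0.1047  0.1969] rpy [1.7997e+02 6.0000e-02 8.9810e+01] F [1.1 0.4 0.4] q6 70.2 open -0.0001
tool mm [-9.7 -1.4 16.6] turn -0.0033
```

View pics/p9.png

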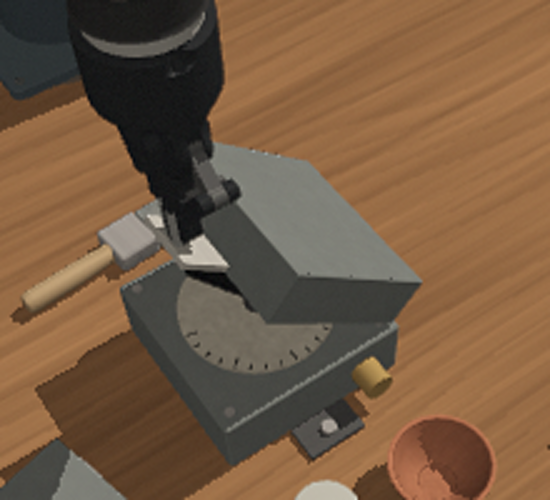

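The cover is now past the top, at about 0.7 rad, with the fingertips on the tab (crop 185,235). I'll continue down.

Call:
send_rows([
  [-10,0,16,0,0],
  [-19,0,31,0,0],
  [-27,0,46,0,0],
  [-34,0,62,0,0],
  [-39,0,76,0,0],
])

```text
time: 18.1
tcp_pos: [0.4808, -0.1424, 0.1199]
orientation: [-179.9, -0.0, 89.8]
wrist_force: [-0.5, 0.5, 0.6]
opening: -0.0003
grip_force: 0.2
```

Call:
send_rows([
  [-1,0,5,0,0],
  [-2,0,10,0,0],
  [-2,0,14,0,0],
  [-3,0,18,0,0],
  [-3,0,18,0,0],
])

```text
time: 18.73
tcp_pos: [0.4811, -0.1452, 0.1031]
orientation: [-180.0, -0.0, 89.8]
wrist_force: [0.4, -0.0, 0.8]
opening: -0.0002
grip_force: 0.0
```

Call:
send_rows([
  [0,0,2,0,0],
  [0,0,4,0,0],
  [-1,0,6,0,0],
  [-1,0,8,0,0],
  [-1,0,8,0,0],
])

```text
time: 19.35
tcp_pos: [0.481, -0.1462, 0.0951]
orientation: [-180.0, -0.0, 89.8]
wrist_force: [0.3, -0.4, -0.3]
opening: -0.0001
grip_force: 0.0
```

Call:
send_rows([
  [0,0,1,0,0],
  [0,0,2,0,0],
  [0,0,3,0,0],
  [0,0,4,0,0],
  [0,0,4,0,0],
])

```text
time: 19.98
tcp_pos: [0.4812, -0.1465, 0.0927]
orientation: [180.0, 0.0, 89.8]
wrist_force: [-3.1, 0.7, 7.0]
opening: -0.0002
grip_force: 3.6
```

Call:
send_rows([
  [0,0,0.5,0,0],
  [0,0,1,0,0],
  [0,0,1.5,0,0],
  [0,0,2,0,0],
  [0,0,2,0,0],
])

```text
time: 20.6
tcp_pos: [0.4812, -0.1466, 0.0906]
orientation: [180.0, 0.1, 89.8]
wrist_force: [-2.4, -0.5, 4.8]
opening: 0.0002
grip_force: 2.2
```

Call:
send_rows([
  [0,0,0.5,0,0],
  [0,0,1,0,0],
  [0,0,1.5,0,0],
  [0,0,2,0,0],
  [0,0,2,0,0],
])

```text
time: 21.22
tcp_pos: [0.4813, -0.1461, 0.0869]
orientation: [180.0, -0.0, 89.8]
wrist_force: [-0.4, -0.3, 0.9]
opening: 0.0
grip_force: 0.5
```

Call:
send_rows([
  [0,0,0.5,0,0],
  [0,0,1,0,0],
  [0,0,2,0,0],
  [0,0,3,0,0],
  [0,0,3,0,0],
])

```text
time: 21.85
tcp_pos: [0.4807, -0.1459, 0.0837]
orientation: [-179.9, -0.0, 89.8]
wrist_force: [1.1, -0.6, 0.8]
opening: 0.0
grip_force: 0.0
```

Call:
send_rows([
  [0,0,0.5,0,0],
  [0,0,1,0,0],
  [0,0,2,0,0],
  [0,0,2.5,0,0],
  [0,0,2.5,0,0],
])

```text
time: 22.48
tcp_pos: [0.4811, -0.1463, 0.082]
orientation: [180.0, -0.0, 89.8]
wrist_force: [-0.1, 0.1, 2.6]
opening: 0.0001
grip_force: 0.7
```

Call:
send_rows([
  [0,0,1,0,0],
  [0,0,2,0,0],
  [0,0,2,0,0],
  [0,0,2,0,0],
  [0,0,2,0,0],
])

```text
time: 23.1
tcp_pos: [0.4812, -0.1463, 0.0818]
orientation: [180.0, 0.0, 89.8]
wrist_force: [-4.0, 1.5, 9.8]
opening: -0.0001
grip_force: 4.7
```

Call:
send_rows([
  [0,0,-10,0,0],
  [0,0,-30,0,0],
  [0,0,-60,0,0],
  [-40,-20,-100,0,0],
  [-90,-50,-130,0,0],
])

```text
time: 23.72
tcp_pos: [0.4329, -0.2345, 0.2104]
orientation: [179.9, 0.1, 90.0]
wrist_force: [0.3, -1.4, 0.1]
opening: -0.0001
grip_force: 0.0
```

Call:
send_rows([
  [-45,-15,0,0,0],
  [-90,-30,0,0,0],
  [-140,-50,0,0,0],
  [-180,-70,0,0,0],
  [-180,-70,0,0,0],
])

```text
time: 24.35
tcp_pos: [0.3602, -0.4162, 0.2079]
orientation: [-180.0, 0.0, 89.6]
wrist_force: [-0.4, 1.4, -0.8]
opening: 0.0001
grip_force: 0.0
```

```bash
python3 - <<'E'
from workcell import eyes; import cv2,numpy as np
from st import go
go([.48,-.1144,.1803])
a=eyes.get_image("scene")["image"][90:310,100:350];b=eyes.get_image("top")["image"][110:370,110:450]
cv2.imwrite("pics/p10.png",np.hstack([cv2.resize(a,(380,334),interpolation=2),cv2.resize(b,(420,334),interpolation=2)]))
E
```

```text
t 24.35 tcp [ 0.3602 -0.4162  0.2079] rpy [-1.7997e+02  1.0000e-02  8.9550e+01] F [-0.4  1.4 -0.8] q6 34.4 open 0.0001
tool mm [302.7 117.5  27.4] turn -0.0078
```

View pics/p10.png

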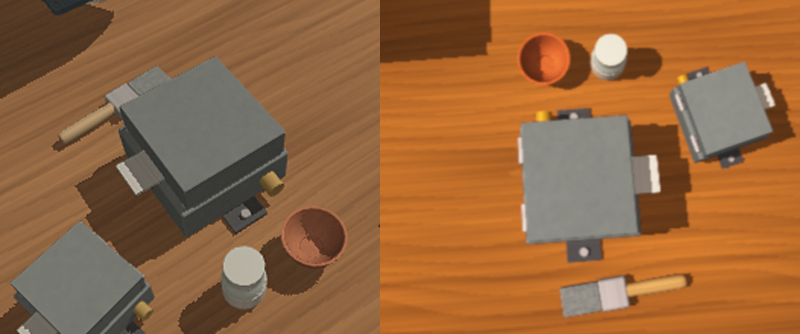

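The cover lies flush on the housing. The tab stood firm at 9.8 N at its shut height, and the jar, bowl and brush haven't moved. I'll hand in.

```bash
python3 -c "
from workcell import ctrl
print(ctrl.hand_in())"
```

```text
the job is handed in; nothing more can be done
None
```

The pointer is home past its click with the tell-tale pin up, the cover is pressed down past its catch and shut, the jar, bowl and brush are where they were, and the job was handed in at about 24 s (verdict not shown).

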